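# Fit the new brake pad and close the caliper

## Robot

A 6-joint arm with a two-finger parallel gripper is mounted at the origin on the work surface. World frame = base frame: x ahead of the robot, y to its left, z up, the work surface at z = 0. Lengths are in m, angles in rad, forces in N, time in s.
With the tool pointing down it reaches from about 0.3 to 0.825 m from the base axis. Payload 5.4 kg.
Tool frame: the origin (TCP) lies between the finger pads; the fingertips stand 8 mm ahead of it and the grasp point (between the pads) lies 11 mm behind it; z points along the fingers, y is the line along which they close (so a half turn about z gives the same grasp; the last joint's range is limited). The gripper opens to 92 mm and grips with 3 to 60 N. Pads are 20 mm wide; open, the fingers measure 128 mm over their backs; the gripper's body (75 mm by 189 mm) begins 69 mm behind the grasp point.
Start: joints at [-1.53, 0.158, 1.597, -0, 1.386, -0.21], TCP at [0.143, -0.557, 0.223] pointing down, gripper open.
Joint ranges: [-2.91, 2.91], [-0.94, 2.29], [0.18, 2.7], [-1.29, 4.43], [0.17, 2.64], [-3, 3]. Speed limits (rad/s): [2.57, 2.57, 3.14, 3.14, 3.14, 3.14].

## Interface

Orientations are given as [roll, pitch, yaw] about the fixed x, y, z axes, in that order (R = Rz(yaw) Ry(pitch) Rx(roll)).
In Python, from cell import r gives the robot as it stands. The module is installed in compiled form; this text tells all that it offers.
- The arm moves only by the tool play_rows, never from a script. Its argument "increments" is a list of rows, each a list of 4 numbers: the shift along the tool's x, y, z in cm, then the turn about the tool's z in rad. In form: [[x, y, z, yaw], ...]. A call has 1 to 20 rows; each row is the pose to reach, as a shift and turn from the pose commanded when the call began, along the tool's axes at that moment; what a row does not reach only later rows make up. A row lasts 1/12 s, in which the tool goes at most 41.7 mm and 7.16 degrees, less where a joint would pass 70% of its speed; a pose out of reach is approached as far as the arm can. A call with a gripper value outside its range is refused whole. "gripper" is the closure in counts, from 0 (fully open) to 255 (shut), set as the call begins (left out, the last holds). The fingers move at their own pace and stop on an object; "squeeze" is the grip in N (left out, the last holds). Time passes only in rows, so rows that repeat a pose let the fingers close. It gives the time, the measured TCP pose, the force, the opening and the grip force at its end, in the units of the state.
- r.state(): the state, without advancing time (a new reading comes with each control period).
- r.camera(name): name is "side" or "top" or "wrist"; returns (picture, depth): 420x560x3 uint8, red, green, blue; 420x560 float32, m along the optical axis (not along the pixel's ray), 0 where there is no reading.
- r.camera_params(name): a dict with "fx", "fy", "cx", "cy" (pixels), "world_from_camera" (4x4, takes a point from camera to world coordinates). Camera axes: x right, y up, looking along -z (the intrinsics and any distortion apply to the point x, -y, -z); pixel columns grow to the right and rows downward; lengths in m; the calibration is good to about 2 mm. A picture is of the moment at which its call begins: read the wrist's pose just before it. camera_params takes no time and is no camera call; for the wrist camera it gives the pose at the moment of the call.
- r.finish_job(): hands the job in; it is judged then, once.
The state is a dict: "time": time; "joints": joint angles; "qvel": joint speeds; "joint_torque": joint torques, N m; "eef_pos": TCP position; "tcp_rot": TCP orientation; "wrist_force": force on the tool from outside, world axes, zero at the start; "ft_torque": the same for the moment, N m; "gripper_width": opening from 0.0 (shut) to 1.0 (fully open); "grasp_force": force on a finger pad.
Only numpy, scipy, OpenCV 4.12 (cv2) and the standard library are available. Lean on these libraries where they do the work, as an engineer would, in place of code of your own. Each camera call takes 0.05 s, during which the arm holds its last target. There are 200 camera calls.

## Task

Put the new brake pad (the one with the thick lining) lining down into the bracket on the bench, pressing its ears past the spring clips until it sits flat and fully home. Then swing the caliper round over the pad as far as it goes, and let go. Leave the worn pad, the hammer, the wrench and the can where they are.

Things in the scene. Friction and masses are not known exactly. Their poses are not given: they have to be found in the camera images.
- new_pad_center (a point): Centre (half-way up, 9 mm above the underside) of the new brake pad, 18 mm high, 0.3 kg: on top a bare steel plate 50 x 110 x 6 mm (x, y, z) with an ear 20 mm wide and 15 mm long at each y end (140 mm over the ears); under it a black lining 42 x 98 x 12 mm. Starts on the bench lining down. z up; both ends are alike, so either way round will do.
- seat (a point): Point where the centre of the new pad lies when fully home in the bracket, 37 mm above the bench; z up, x across, y along the bracket: the pad's y must lie along this y, either way.
- bracket: Dark iron bracket fixed to the bench, 240 mm long (y), 75 wide (x). Origin: on its underside, straight below the seat. A base 12 mm high and at each y end a tower, 64 mm wide, top 62 mm above the bench, inner face 58 mm from the middle; open between the towers. Each tower has a slot, open at the top and towards the middle, for an ear.
- slot (a point): Middle of the floor of the +y slot, 65 mm from the bracket's middle, 40 mm above the bench; the -y slot mirrors it. The ears rest on this floor. The slot is 24 mm wide (x) at the floor (2 mm play each way); its end wall is 73 mm from the bracket's middle (3 mm play each way in y).
- clip (a point): Mid-point between the two sprung steel clips of the +y slot, 49 mm above the bench; the -y slot has two as well. They stand on the x sides: 30 mm apart at their flared tops (64 mm above the bench), 16 mm apart at the bulges at this height. Push the ears straight down past the bulges (about 8 to 14 N in all); the clips then hold them down on the slot floor.
- caliper (a joint): Angle of the caliper about its upright pivot pin, rad: 0 = closed, against its stop, lying along the bracket over the pad; it grows anticlockwise seen from above as the caliper swings out, to 2.4. It starts swung well out, stays where it is left, and takes about 1 N at the stub to move.
- stub (a point): Grip point of the caliper: on the axis of a plain round upright steel stub, 16 mm in diameter, 80 to 125 mm above the bench; this point is 112 mm above the bench, 150 mm from the pivot. The stub stands on the dark iron caliper arm, 34 mm wide, 66 to 80 mm above the bench, which reaches 218 mm from the pivot.
- piston (a point): Centre of the underside of the caliper's piston, 50 mm above the bench, 112 mm from the pivot: 36 mm in diameter, under a round housing 50 mm in diameter whose top is 86 mm above the bench. When the caliper swings closed it passes 4 mm over a pad that is fully home and strikes one that is not.
- pivot (a point): Point on the axis of the caliper's pivot pin, 112 mm above the bench, at the -y end of the bracket, 112 mm from the seat. The stub travels a level circle of radius 150 mm about it.
- worn_pad: The worn pad, to be left alone: same steel plate and ears as the new pad but the lining is only 3 mm thick (9 mm high in all). It lies on the bench beside the new pad; which of the two is nearer the bracket varies. Origin at the centre of its underside, y along the ears.
- hammer: A hammer about 260 mm long lying on the bench, to be left alone. Its handle points along its -x.
- wrench: A spanner about 180 mm long lying flat on the bench, to be left alone. It lies along its x.
- grease: A plain metal can 80 mm in diameter and 70 mm high standing on the bench, to be left alone. Origin at the centre of its underside.
Mind the look-alikes: they are no part of the job. Leave any blue or green look-alike of the part that bears new_pad_center alone.

How it is judged:
By the outcome, as a careful person would: the job done as asked, in the order asked, and still so for the second after the job is handed in, with the robot touching nothing.
It also fails if it takes over 61 s, if anything falls off the work surface, if the arm or the gripper's body presses on something with over 40 N, if the wrist force passes 120 N, or if a joint passes its speed limit or range.

## Working session

There is one attempt and no reset: what is moved stays moved. The work goes in short steps, Python scripts to look and compute and a tool call to move; the robot and the scene stay as the last step left them, time stands still between calls to the robot, and variables do not carry over. Pictures are saved under pics/ and viewed, at most 10 in all, crops included, and the job is handed in when it is done.

Besides the shell and the picture viewer there is one more tool, called as a command line: name --pt "numbers of a row" for each row, then --argument value for the rest. play_rows: Moves the arm, as the interface text tells. Its arguments: {"type":"object","properties":{"increments":{"type":"array","items":{"type":"array","items":{"type":"number"}}},"gripper":{"type":"number"},"squeeze":{"type":"number"}},"required":["increments"]}

```bash
mkdir -p pics
cat > h.py <<'E'
import numpy as np, cv2
from cell import r
def grab(n,tag):
    p=r.camera_params(n); im,d=r.camera(n)
    np.savez(f'pics/{tag}.npz',im=im,d=d,**p); cv2.imwrite(f'pics/{tag}.png',im[:,:,::-1])
def pt(tag,u,v,z=None):
    f=np.load(f'pics/{tag}.npz'); W=f['world_from_camera']
    ray=np.array([(u-f['cx'])/f['fx'],-(v-f['cy'])/f['fy'],-1])
    if z is None: s=f['d'][int(v),int(u)]
    else: s=(z-W[2,3])/(W[:3,:3]@ray)[2]
    return W[:3,:3]@ray*s+W[:3,3]
E
python3 - <<'E'
from h import *
print(r.state())
for n in('top','side'):
    grab(n,n+'0');p=r.camera_params(n);print(p)
E
```

```text
{'time': 0.0, 'joints': array([-1.53011365e+00,  1.59071644e-01,  1.59819854e+00,  2.26773349e-06,
        1.38616315e+00, -2.10133415e-01]), 'qvel': array([-0.00169524,  0.00079843,  0.00126414, -0.00101475,  0.00138181,
       -0.00061637]), 'joint_torque': array([-3.93978371e-04, -3.85563076e+01, -3.22108376e+01,  7.01016770e-02,
        3.78212635e-02, -1.10790322e-04]), 'eef_pos': array([ 0.14264894, -0.55641505,  0.22162307]), 'tcp_rot': array([-3.13979293e+00, -3.86127601e-04,  2.50815321e-01]), 'wrist_force': array([ 0.53270284, -0.3586582 ,  0.49105067]), 'ft_torque': array([-0.00595483,  0.00212002,  0.00969019]), 'grasp_force': 0.0, 'gripper_width': 0.9985276582774598}
{'fx': 394.9399419364923, 'fy': 394.9399419364923, 'cx': 281.9734789625184, 'cy': 212.87735551201706, 'world_from_camera': array([[-1.61658029e-05,  9.98146551e-01, -6.08560720e-02,
         4.66452766e-01],
       [-9.99670160e-01, -1.57904214e-03, -2.56335144e-02,
         9.26611724e-02],
       [-2.56820983e-02,  6.08355849e-02,  9.97817349e-01,
         1.04696413e+00],
       [ 0.00000000e+00,  0.00000000e+00,  0.00000000e+00,
         1.00000000e+00]])}
{'fx': 468.2657950238147, 'fy': 468.2657950238147, 'cx': 277.8958849419645, 'cy': 207.0211696036532, 'world_from_camera': array([[-0.94223697,  0.24126125, -0.23234133,  0.25107506],
       [-0.33462639, -0.64769791,  0.6844798 ,  1.00863587],
       [ 0.01465146,  0.72268972,  0.6910173 ,  1.00279139],
       [ 0.        ,  0.        ,  0.        ,  1.        ]])}
```

View pics/top0.png

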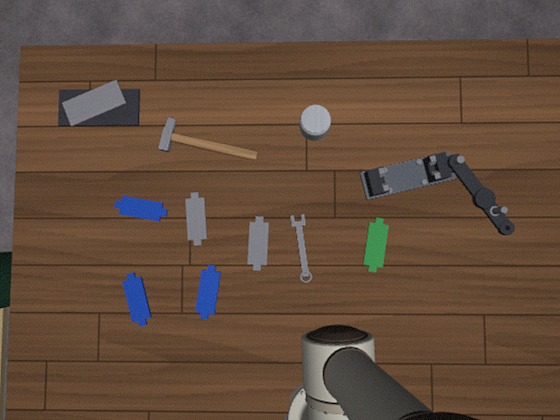

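View pics/side0.png

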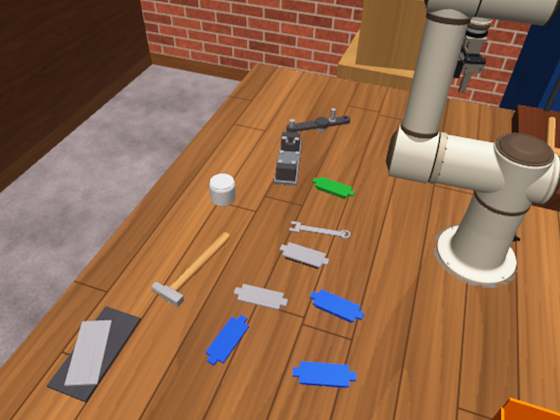

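The top view shows two grey pads, at (196,219) and (258,243). The four blue and green ones are look-alikes, the bracket is around (405,176), the pivot near (457,160) and the stub near (500,211). The pads' heights (18 mm against 9 mm) should tell the new one from the worn one.

Run:
```python
from h import *
f=np.load('pics/top0.npz');W=f['world_from_camera'];d=f['d'];im=f['im']
v,u=np.mgrid[0:420,0:560]
P=np.stack([(u-f['cx'])/f['fx'],-(v-f['cy'])/f['fy'],-np.ones_like(u)],-1)*d[...,None]@W[:3,:3].T+W[:3,3]
for (a,b) in((196,219),(258,243)):
    w=P[b-8:b+9,a-5:a+6,2]; g=np.r_[P[b-30:b+30,a-25:a-18,2].ravel()]
    print('pad',a,b,np.median(w),'bench',np.median(g), P[b,a])
sx=cv2.imread('pics/side0.png');A=cv2.resize(sx[225:325,220:345],(500,400),interpolation=3)
tx=cv2.imread('pics/top0.png');B=cv2.resize(tx[180:280,180:280],(300,300),interpolation=3)
c=np.zeros((400,800,3),np.uint8);c[:,:500]=A;c[:300,500:]=B;cv2.imwrite('pics/crop1.png',c)
```

```text
pad 196 219 0.009665494496435834 bench 0.0006611100067218656 [0.51377333 0.34630651 0.01145176]
pad 258 243 0.018815672188450705 bench 0.0008003582000984943 [0.45075554 0.18149731 0.01826713]
```

View pics/crop1.png

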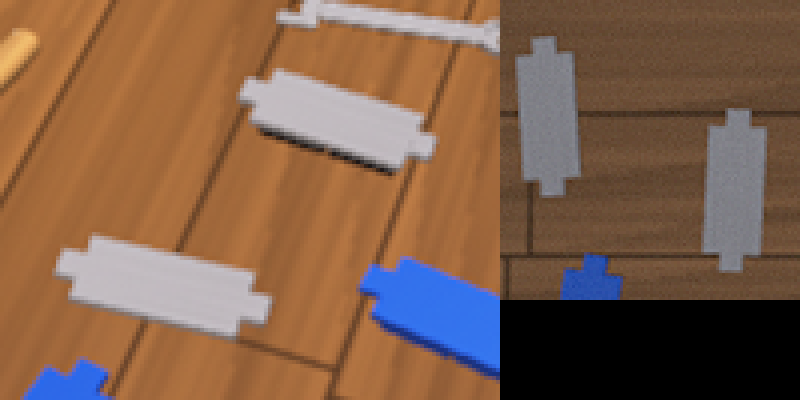

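The pad at top (258,243), in the upper middle of the crop, stands 18 mm high with a thick black lining, so it is the new one. The pad at (196,219) is 9 mm high and is the worn one. Next: coarse poses.

```bash
cat >> h.py <<'E'
def cloud(tag):
    f=np.load(f'pics/{tag}.npz');W=f['world_from_camera'];v,u=np.mgrid[0:420,0:560]
    return np.stack([(u-f['cx'])/f['fx'],-(v-f['cy'])/f['fy'],-np.ones_like(u)],-1)*f['d'][...,None]@W[:3,:3].T+W[:3,3], f['im']
def rect(pts):
    (c,s,a)=cv2.minAreaRect((pts*1000).astype(np.float32))
    if s[0]<s[1]: a+=90
    return np.array(c)/1000,sorted(s),a
E
python3 - <<'E'
from h import *
P,im=cloud('top0')
m=np.zeros(P.shape[:2],bool);m[205:282,235:282]=1
m&=(P[...,2]>.011)&(P[...,2]<.03)
print('pad',rect(P[m][:,:2]),m.sum(),P[m].mean(0))
x=P[...,0];y=P[...,1];z=P[...,2]
m=np.zeros(z.shape,bool);m[145:205,355:440]=1; m&=(z>.006)
print('brk part',rect(P[m][:,:2]))
for lab,(u,v),zz in(('pivot',(457,160),.112),('stub',(500,211),.125),('end',(508,228),.08),('tower1',(374,181),.062),('tower2',(438,166),.062)): print(lab,pt('top0',u,v,zz),P[v,u])
W=r.camera_params('wrist');s=r.state()
from scipy.spatial.transform import Rotation as R
Rt=R.from_euler('xyz',s['tcp_rot']).as_matrix()
print(W['fx'],W['cx'],W['cy'],'\n',Rt.T@W['world_from_camera'][:3,:3],Rt.T@(W['world_from_camera'][:3,3]-s['eef_pos']),Rt)
tx=cv2.imread('pics/top0.png');cv2.imwrite('pics/crop2.png',cv2.resize(tx[140:245,350:525],(800,480),interpolation=3))
E
```

```text
pad (array([0.45228943, 0.18324158]), [50.05086135864258, 138.50582885742188], 177.4222640991211) 907 [0.45166737 0.1831598  0.01883773]
brk part (array([ 0.61147943, -0.07801308]), [177.28878784179688, 411.36163330078125], 107.04039764404297)
pivot [ 0.64810048 -0.29737276  0.112     ] [ 0.64917312 -0.29967592  0.10647901]
stub [ 0.5262264  -0.38690107  0.125     ] [ 0.52619154 -0.38662139  0.12553769]
end [ 0.48801202 -0.42798171  0.08      ] [ 0.48787163 -0.42459151  0.08629645]
tower1 [ 0.60589818 -0.11187773  0.062     ] [ 0.60604264 -0.11208963  0.06097957]
tower2 [ 0.64294999 -0.27100075  0.062     ] [ 0.64234356 -0.26975123  0.06538427]
323.6025330215148 283.69567291962375 209.26706077235536 
 [[-3.01315260e-04  9.63548641e-01  2.67533037e-01]
 [ 9.99999899e-01  2.00888494e-04  4.02751732e-04]
 [ 3.34326575e-04  2.67533131e-01 -9.63548604e-01]] [ 0.07502767  0.00022885 -0.16142815] [[ 9.68710978e-01  2.48191534e-01 -5.46676701e-05]
 [ 2.48191286e-01 -9.68709648e-01  1.64426185e-03]
 [ 3.55134771e-04 -1.60638254e-03 -9.99998647e-01]]
```

View pics/crop2.png

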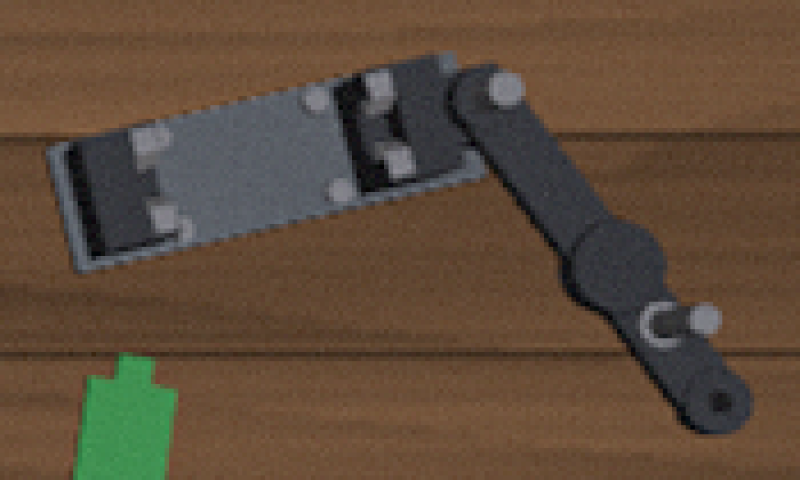

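Caliper is about 113° open (stub near (0.526,-0.387), pivot near (0.648,-0.297)), and the bracket's y axis points about 103° in world. I'm moving the wrist camera over the bracket to measure it finely.

play_rows --pt "55 -23 0 -1.55" --pt "55 -23 0 -1.55" --pt "55 -23 0 -1.55" --pt "55 -23 0 -1.55" --pt "55 -23 0 -1.55" --pt "55 -23 0 -1.55" --pt "55 -23 0 -1.55" --pt "55 -23 0 -1.55" --pt "55 -23 0 -1.55" --pt "55 -23 0 -1.55" --pt "55 -23 0 -1.55" --pt "55 -23 0 -1.55" --pt "55 -23 0 -1.55" --pt "55 -23 0 -1.55" --pt "55 -23 0 -1.55" --pt "55 -23 0 -1.55" --pt "55 -23 0 -1.55" --pt "55 -23 0 -1.55" --pt "55 -23 0 -1.55" --pt "55 -23 0 -1.55" --gripper 0 --squeeze 50

```text
time: 1.77
eef_pos: [0.6174, -0.199, 0.2228]
tcp_rot: [-3.141, 0.0, 1.799]
wrist_force: [0.0, 0.1, 0.5]
gripper_width: 0.998
grasp_force: 0.0
```

Run:
```python
from h import *
s=r.state();print(s['eef_pos'],s['tcp_rot'],s['joints'],s['time'])
grab('wrist','w1')
im=cv2.imread('pics/w1.png');cv2.imwrite('pics/w1b.png',cv2.resize(im,(800,600),interpolation=3))
```

```text
[ 0.61742034 -0.19901207  0.22275278] [-3.14140455e+00  1.27611198e-04  1.79866504e+00] [-4.97604706e-01  3.47111173e-01  1.37192559e+00 -2.22720608e-04
  1.42261196e+00 -7.25440518e-01] 1.7667
```

View pics/w1b.png

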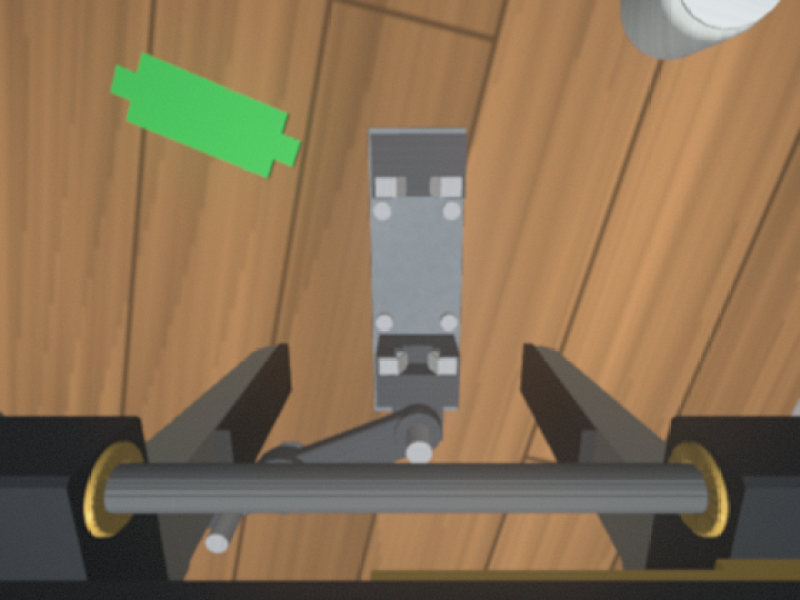

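Wrist view (800×600): bracket upright and centred at x≈418, clip tops at (386,188), (451,187), (388,367), (447,366), pivot pin top at (420,453), stub top at (217,543).

Run:
```python
from h import *
P,im=cloud('w1');z=P[...,2]
roi=np.zeros(z.shape,bool);roi[88:285,255:330]=1
g=im.min(-1)
m=(roi&(g>150)).astype(np.uint8)
n,l,st,c=cv2.connectedComponentsWithStats(m)
for i in range(1,n):
    if st[i,4]>15: print(c[i],st[i],np.median(z[l==i]),pt('w1',*c[i],.064)[:2] , P[l==i].mean(0))
C={}
for k,(u,v) in dict(ul=(386,188),ur=(451,187),ll=(388,367),lr=(447,366)).items(): C[k]=pt('w1',(u+.5)/1.42857-.5,(v+.5)/1.42857-.5,.064); print(k,C[k],)
a=(C['ul']+C['ur'])/2;b=(C['ll']+C['lr'])/2;print('mid',(a+b)/2,np.linalg.norm(a-b),np.degrees(np.arctan2(*(a-b)[1::-1])), np.linalg.norm(C['ul']-C['ur']))
m=roi&(z>.057)&(z<.0625);print('tower',rect(P[m][:,:2]))
t=np.radians(103);e=np.array([np.cos(t),np.sin(t)])
up=roi.copy();up[200:]=0
print('tower+y',rect(P[m&up][:,:2]),P[m&up].mean(0))
m=roi&(z>.008)&(z<.016);print('base',rect(P[m][:,:2]),np.median(z[m]))
for k,(u,v,h) in dict(pivot=(420,453,None),stub=(217,543,.125)).items(): print(k,pt('w1',u/1.42857,v/1.42857,h))
```

```text
[270.1314554  130.74178404] [263 124  15  16 213] 0.06265166383719212 [ 0.58972998 -0.13900638] [ 0.58971932 -0.1390993   0.06322456]
[314.48878924 130.6367713 ] [307 124  16  15 223] 0.06267689281244537 [ 0.63127601 -0.12928143] [ 0.63132786 -0.12929668  0.06361153]
[267.25443787 147.43786982] [260 141  15  14 169] 0.017020916231142214 [ 0.59039629 -0.15510098] [ 0.58888205 -0.1594773   0.0158342 ]
[315.83125 147.26875] [309 140  14  15 160] 0.01701738234734479 [ 0.63649695 -0.14425232] [ 0.64188703 -0.14697774  0.01612654]
[268.67479675 225.76422764] [262 220  14  12 123] 0.017121482492484186 [ 0.6089134  -0.23331788] [ 0.61003492 -0.2481863   0.01966552]
[314.192 225.712] [308 220  14  12 125] 0.01730421848842184 [ 0.65506627 -0.22255159] [ 0.66314954 -0.23683328  0.0166303 ]
[271.90909091 256.00699301] [265 251  14  11 143] 0.0626472076315851 [ 0.61955185 -0.26578707] [ 0.61946569 -0.26539301  0.06494435]
[311.95512821 255.92307692] [305 251  15  11 156] 0.06248298216553522 [ 0.66123759 -0.25601118] [ 0.66110037 -0.25580661  0.06459884]
ul [ 0.58979622 -0.13967158  0.064     ]
ur [ 0.63229724 -0.12915369  0.064     ]
ll [ 0.61925939 -0.26673732  0.064     ]
lr [ 0.66210221 -0.25596133  0.064     ]
mid [ 0.62586377 -0.19788098  0.064     ] 0.13034992103434895 103.14065873823526 0.0437831308483046
tower (array([ 0.62572272, -0.19803796]), [64.03352355957031, 200.16671752929688], 103.28529357910156)
tower+y (array([ 0.6074942 , -0.12086096]), [41.60145950317383, 64.0291519165039], 13.237330436706543) [ 0.606685   -0.11712656  0.06127125]
base (array([ 0.62765411, -0.20681564]), [75.07695007324219, 234.06141662597656], 103.20778179168701) 0.011357260426629767
pivot [ 0.6524992  -0.30686958  0.10447927]
stub [ 0.53032868 -0.39307759  0.125     ]
```

Tower width (64 mm), clip spacing (130 mm) and base width (75 mm) all match. Seat ≈ (0.6257,-0.1978), yaw 13.2°. Next, look at the pad.

play_rows --pt "41 -7.5 0 -1.3" --pt "41 -7.5 0 -1.3" --pt "41 -7.5 0 -1.3" --pt "41 -7.5 0 -1.3" --pt "41 -7.5 0 -1.3" --pt "41 -7.5 0 -1.3" --pt "41 -7.5 0 -1.3" --pt "41 -7.5 0 -1.3" --pt "41 -7.5 0 -1.3" --pt "41 -7.5 0 -1.3" --pt "41 -7.5 0 -1.3" --pt "41 -7.5 0 -1.3" --pt "41 -7.5 0 -1.3" --pt "41 -7.5 0 -1.3" --pt "41 -7.5 0 -1.3" --pt "41 -7.5 0 -1.3"

```text
time: 3.15
eef_pos: [0.4524, 0.1833, 0.2226]
tcp_rot: [-3.142, 0.0, 3.098]
wrist_force: [-0.1, 0.1, 0.6]
gripper_width: 0.999
grasp_force: 0.0
```

Run:
```python
from h import *
s=r.state();print(s['eef_pos'],s['tcp_rot'],s['joints'],s['time'])
grab('wrist','w2')
P,im=cloud('w2');z=P[...,2]
near=np.hypot(P[...,0]-.4523,P[...,1]-.1832)<.09
m=near&(z>.012)&(z<.03);c,sz,a=rect(P[m][:,:2]);print(c,sz,a,np.median(z[m]),m.sum())
t=np.radians(a-90);ex=np.array([np.cos(t),np.sin(t)]);ey=np.array([-ex[1],ex[0]])
q=P[m][:,:2]-c;print('centroid offs',(q@ex).mean(),(q@ey).mean())
from math import *
ps=s['tcp_rot'][2];d=c-s['eef_pos'][:2];print('tool dx dy cm',100*(d@[cos(ps),sin(ps)]),100*(d@[sin(ps),-cos(ps)]),'turn',-(radians(a)-ps),'z',100*(s['eef_pos'][2]-.010))
```

```text
[0.45242469 0.18332633 0.22258544] [-3.14153320e+00  7.13258469e-06  3.09792449e+00] [ 1.36870872e-01 -7.05250481e-02  1.83368135e+00 -6.08919430e-05
  1.37844001e+00 -1.39024565e+00] 3.15
[0.45128488 0.18295186] [50.00935363769531, 139.73345947265625] 177.16988372802734 0.017327352526406242 4520
centroid offs 5.6387811333754975e-05 0.0031791814665240517
tool dx dy cm 0.11223791901342407 -0.04238746746808514 turn 0.005726678917135519 z 21.258543923376646
```

Pad measures 50.0 × 139.7 mm, 17.3 mm high, as expected. Descend and grip.

play_rows --pt "0.1 0 4 0.006" --pt "0.1 0 8 0.006" --pt "0.1 0 12 0.006" --pt "0.1 0 16 0.006" --pt "0.1 0 19 0.006" --pt "0.1 0 20.3 0.006" --pt "0.1 0 21 0.006" --pt "0.1 0 21.2 0.006" --pt "0.1 0 21.2 0.006" --pt "0.1 0 21.2 0.006"

```text
time: 4.03
eef_pos: [0.4524, 0.1845, 0.012]
tcp_rot: [3.141, 0.003, 3.094]
wrist_force: [0.3, 0.2, -0.0]
gripper_width: 1.0
grasp_force: 0.0
```

play_rows --pt "0 0 0 0" --pt "0 0 0 0" --pt "0 0 0 0" --pt "0 0 0 0" --pt "0 0 0 0" --pt "0 0 0 0" --pt "0 0 0 0" --pt "0 0 0 0" --pt "0 0 0 0" --pt "0 0 0 0" --gripper 255 --squeeze 50

```text
time: 4.87
eef_pos: [0.4509, 0.1843, 0.0106]
tcp_rot: [-3.141, -0.0, 3.095]
wrist_force: [-0.6, -1.1, 1.9]
gripper_width: 0.534
grasp_force: 50.0
```

Gripped (49 mm opening, 50 N). Lift and carry above the seat.

play_rows --pt "0 0 -2 0" --pt "0 0 -5 0" --pt "0 0 -9 0" --pt "0 0 -12 0" --pt "-19.2 -37.4 -12 1.294" --pt "-19.2 -37.4 -12 1.294" --pt "-19.2 -37.4 -12 1.294" --pt "-19.2 -37.4 -12 1.294" --pt "-19.2 -37.4 -12 1.294" --pt "-19.2 -37.4 -12 1.294" --pt "-19.2 -37.4 -12 1.294" --pt "-19.2 -37.4 -12 1.294" --pt "-19.2 -37.4 -12 1.294" --pt "-19.2 -37.4 -12 1.294" --pt "-19.2 -37.4 -12 1.294" --pt "-19.2 -37.4 -12 1.294" --pt "-19.2 -37.4 -12 1.294" --pt "-19.2 -37.4 -12 1.294" --pt "-19.2 -37.4 -12 1.294" --pt "-19.2 -37.4 -12 1.294"

```text
time: 6.53
eef_pos: [0.6249, -0.1967, 0.1306]
tcp_rot: [-3.141, -0.0, 1.803]
wrist_force: [-0.4, -0.1, -3.9]
gripper_width: 0.532
grasp_force: 50.0
```

Run:
```python
from h import *
s=r.state();print(s['eef_pos'],s['tcp_rot'],s['joints'],s['wrist_force'],s['gripper_width'])
grab('wrist','w3')
im=cv2.imread('pics/w3.png');cv2.imwrite('pics/w3b.png',cv2.resize(im,(800,600),interpolation=3))
```

```text
[ 0.62491976 -0.19665408  0.13058421] [-3.14131709e+00 -4.62672239e-04  1.80299795e+00] [-4.89010746e-01  4.38864028e-01  1.43920233e+00  1.73622264e-04
  1.26403875e+00 -7.21264900e-01] [-0.37932027 -0.0965657  -3.85642697] 0.5321250701150642
```

View pics/w3b.png

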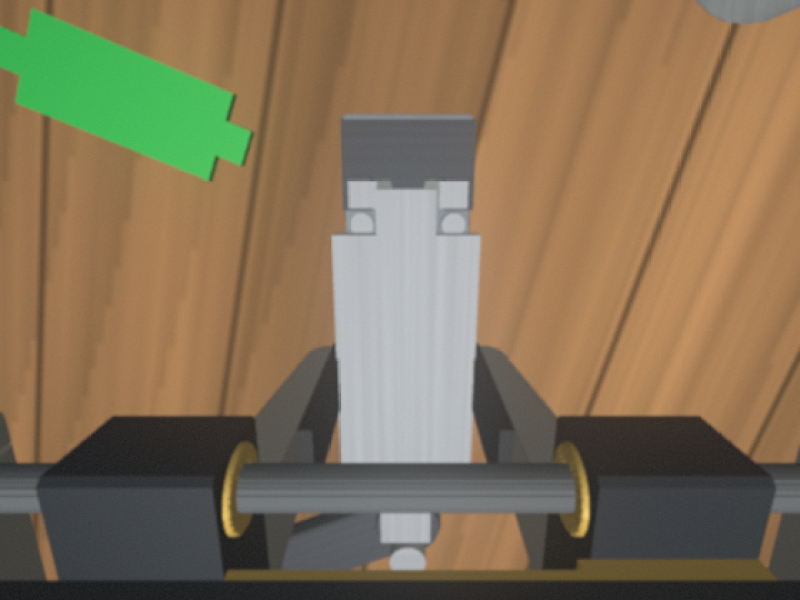

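The wrist view shows the pad level in the fingers. The +y ear spans x 376–436 with its end at row 189, the shoulders are at (332,236) and (479,236), and the clips are at about (362,194) and (454,194). Compute the residuals.

Run:
```python
from h import *
s=r.state();k=1/1.42857
S=np.array([.6257,-.1978]);t=np.radians(13.2);ex=np.array([np.cos(t),np.sin(t)]);ey=np.array([-ex[1],ex[0]])
def B(u,v,h): 
    p=pt('w3',(u+.5)*k-.5,(v+.5)*k-.5,h);q=p[:2]-S;return np.round([1000*q@ex,1000*q@ey],1), pt('w3',u*k,v*k)[2].round(4)
P,im=cloud('w3');print('plate top z',np.median(P[180:300,260:310,2]))
H=np.median(P[180:300,260:310,2])
for n,a in dict(earL=(376,190,H),earR=(436,190,H),earmid=(406,189,H),shL=(332,236,H),shR=(480,236,H),loL=(342,463,H),loR=(472,463,H),clL=(348,181,.064),clR=(469,181,.064),towL=(342,118,.062),towR=(475,118,.062),ear2L=(380,540,H),ear2R=(431,540,H)).items(): print(n,*B(*a))
q=s['eef_pos'][:2]-S;print('tcp',1000*q@ex,1000*q@ey)
g=im.min(-1)
m=((g>150)&(P[...,2]<.075)&(P[...,2]>.055)).astype(np.uint8)
n,l,st,c=cv2.connectedComponentsWithStats(m)
for i in range(1,n):
    if st[i,4]>40:
        q=P[l==i][:,:2]-S; print('clip',c[i],st[i,4],1000*np.median(q@ex),1000*np.median(q@ey),np.ptp(1000*q@ex))
m=(P[...,2]>H-.004)&(P[...,2]<H+.006)
ys=1000*((P[...,:2]-S)@ey);xs=1000*((P[...,:2]-S)@ex)
for a,b in((58,68),(40,52),(20,35),(0,15)):
    w=xs[m&(ys>a)&(ys<b)&(abs(xs)<30)]; print(a,b,np.percentile(w,[1,99]),np.percentile(w,[1,99]).mean())
print('ear end',np.percentile(ys[m&(abs(xs)<8)],[99.5,100]))
```

```text
plate top z 0.13722654886356112
earL [-10.4  70.3] 0.1386
earR [ 9.1 70.3] 0.1377
earmid [-0.6 70.6] 0.1355
shL [-25.4  55.2] 0.1378
shR [24.1 55.3] 0.0003
loL [-25.1 -32.2] 0.2226
loR [ 24.9 -32. ] 0.222
clL [-28.4  71.7] 0.0619
clR [29.5 71.8] 0.0612
towL [-30.5 100.1] -0.0002
towR [ 31.4 100.2] 0.0004
ear2L [-10.9 -68. ] 0.138
ear2R [  9.7 -68. ] 0.0812
tcp -0.4498437611546046 1.0202028521712418
clip [253.13661202 135.90437158] 366 -22.123058837575368 65.37707678931814 13.667502479263025
clip [316.03631961 136.02905569] 413 21.449555771224958 65.41953842692001 15.344129951468295
58 68 [-10.57710787   8.79596721] -0.890570332179184
40 52 [-25.35259568  23.64449081] -0.8540524363249116
20 35 [-25.32002445  23.58723747] -0.8663934909766908
0 15 [-28.03346968  28.33782291] 0.15217661522327752
ear end [70.23493218 70.60521436]
```

Residual: the pad is about 0.7 mm off toward −x; y and yaw agree. Shift tool y by +0.07 cm and press down slowly.

play_rows --pt "0 0.07 2 0" --pt "0 0.07 4 0" --pt "0 0.07 5.5 0" --pt "0 0.07 6.3 0" --pt "0 0.07 6.5 0" --pt "0 0.07 6.7 0" --pt "0 0.07 6.9 0" --pt "0 0.07 7.1 0" --pt "0 0.07 7.3 0" --pt "0 0.07 7.5 0" --pt "0 0.07 7.6 0" --pt "0 0.07 7.7 0"

```text
time: 7.58
eef_pos: [0.6259, -0.198, 0.0536]
tcp_rot: [3.141, 0.0, 1.801]
wrist_force: [-0.0, 0.1, -3.8]
gripper_width: 0.534
grasp_force: 50.0
```

play_rows --pt "0 0 0.2 0" --pt "0 0 0.4 0" --pt "0 0 0.6 0" --pt "0 0 0.8 0" --pt "0 0 1.0 0" --pt "0 0 1.2 0" --pt "0 0 1.4 0" --pt "0 0 1.5 0" --pt "0 0 1.5 0" --pt "0 0 1.5 0"

```text
time: 8.42
eef_pos: [0.6265, -0.1987, 0.0387]
tcp_rot: [3.14, 0.002, 1.801]
wrist_force: [2.5, -4.6, -1.7]
gripper_width: 0.534
grasp_force: 50.0
```

play_rows --pt "0 0 0.1 0" --pt "0 0 0.2 0" --pt "0 0 0.2 0" --pt "0 0 0.2 0"

```text
time: 8.75
eef_pos: [0.6265, -0.1987, 0.0386]
tcp_rot: [3.141, 0.002, 1.801]
wrist_force: [-2.0, -2.5, 9.0]
gripper_width: 0.533
grasp_force: 50.0
```

It hit a hard stop at 38.6 mm, the expected home height, with 9 N upward force. Release, retreat and check.

play_rows --pt "0 0 0 0" --pt "0 0 0 0" --pt "0 0 0 0" --pt "0 0 0 0" --pt "0 0 0 0" --pt "0 0 0 0" --pt "0 0 -2 0" --pt "0 0 -5 0" --pt "0 0 -9 0" --pt "0 0 -13 0" --pt "0 0 -16.5 0" --pt "0 0 -18.5 0" --pt "0 0 -18.5 0" --pt "0 0 -18.5 0" --pt "0 0 -18.5 0" --gripper 0

```text
time: 10.0
eef_pos: [0.625, -0.1975, 0.2196]
tcp_rot: [-3.139, -0.002, 1.801]
wrist_force: [0.1, -0.4, -0.6]
gripper_width: 1.001
grasp_force: 0.0
```

Run:
```python
from h import *
s=r.state();print(s['eef_pos'],s['tcp_rot'],s['joints'],s['time'])
grab('wrist','w4')
P,im=cloud('w4');z=P[...,2]
S=np.array([.6257,-.1978]);t=np.radians(13.2);ex=np.array([np.cos(t),np.sin(t)]);ey=np.array([-ex[1],ex[0]])
x=1000*((P[...,:2]-S)@ex);y=1000*((P[...,:2]-S)@ey)
for a in(-66,-50,-25,0,25,50,66):
    print(a,[round(1000*np.median(z[(abs(x-b)<3)&(abs(y-a)<3)]),1) for b in((-5,5) if abs(a)>60 else (-20,0,20))])
print('tower',1000*np.median(z[(abs(y-90)<8)&(abs(x)<25)]))
im=cv2.imread('pics/w4.png');cv2.imwrite('pics/w4b.png',cv2.resize(im,(800,600),interpolation=3))
```

```text
[ 0.62503953 -0.19750405  0.21961181] [-3.13935106e+00 -2.02219749e-03  1.80080801e+00] [-4.90027552e-01  3.68926586e-01  1.35049324e+00  4.25570348e-05
  1.42519148e+00 -7.20047741e-01] 10.0
-66 [np.float64(45.5), np.float64(45.1)]
-50 [np.float64(45.5), np.float64(45.4), np.float64(45.1)]
-25 [np.float64(45.4), np.float64(45.5), np.float64(45.3)]
0 [np.float64(45.3), np.float64(45.6), np.float64(45.3)]
25 [np.float64(316.9), np.float64(316.8), np.float64(316.7)]
50 [np.float64(45.2), np.float64(45.4), np.float64(45.2)]
66 [np.float64(45.1), np.float64(45.3)]
tower 61.36601367971528
```

View pics/w4b.png

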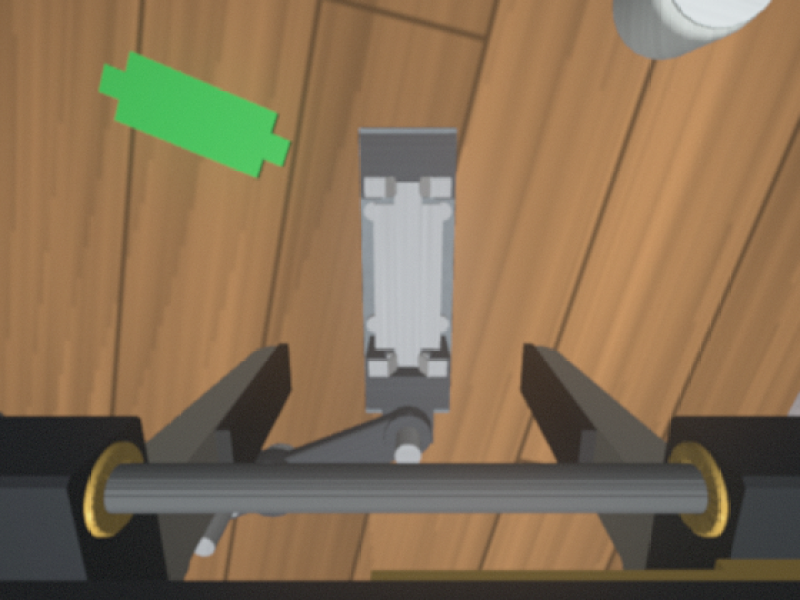

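The pad sits flat, 45.4 mm all over (the tower reads 61.4 against 62 mm, so about 46), and under the clips, so it is home. Now measure the stub more carefully: wrist picture (204,547), top picture (504.5,210).

Run:
```python
from h import *
k=1/1.42857;piv=np.array([.6513,-.3068])
P,im=cloud('top0');g=im.min(-1)
grab('top','top1')
for tag,u,v in(('w4',204*k,547*k),('w1',217*k,543*k),('top1',504.5,210)):
    p=pt(tag,u,v,.125)[:2];d=p-piv;print(tag,p,np.linalg.norm(d),np.degrees(np.arctan2(d[1],d[0]))%360)
for tag in('top1','w4','w1'):
    P,im=cloud(tag);g=im.min(-1)
    m=((P[...,2]>.1)&(P[...,2]<.14)&(np.hypot(P[...,0]-.529,P[...,1]+.394)<.035)&(g>130))
    v,u=np.nonzero(m);p=pt(tag,u.mean(),v.mean(),.125)[:2];d=p-piv;print(tag,m.sum(),u.mean(),v.mean(),p,np.linalg.norm(d),np.degrees(np.arctan2(d[1],d[0]))%360)
```

```text
w4 [ 0.5308667  -0.39353907] 0.1484178077102782 215.76237619835888
w1 [ 0.53032868 -0.39307759] 0.14858628625424813 215.49673049425252
top1 [ 0.52852088 -0.39721763] 0.152479699437164 216.36886390016585
top1 0 nan nan [nan nan] nan nan
w4 133 143.12781954887217 382.9248120300752 [ 0.53117794 -0.39349473] 0.1481394138182342 215.81881283385994
w1 169 151.36686390532543 379.93491124260356 [ 0.52979933 -0.39299987] 0.1489725828348486 215.35417735663924<stdin>:10: RuntimeWarning: Mean of empty slice.
  ret = ret.dtype.type(ret / rcount)
```

Stub ≈ (0.5295,-0.3943), 150 mm from the pivot at 215.7° (caliper 112.5° open). Move above it with the tool x axis pointing radially.

play_rows --pt "-17 -13.8 0 1.178" --pt "-17 -13.8 0 1.178" --pt "-17 -13.8 0 1.178" --pt "-17 -13.8 0 1.178" --pt "-17 -13.8 0 1.178" --pt "-17 -13.8 0 1.178" --pt "-17 -13.8 0 1.178" --pt "-17 -13.8 0 1.178" --pt "-17 -13.8 0 1.178" --pt "-17 -13.8 0 1.178" --pt "-17 -13.8 0 1.178" --pt "-17 -13.8 0 1.178" --pt "-17 -13.8 0 1.178" --pt "-17 -13.8 0 1.178"

```text
time: 11.27
eef_pos: [0.5301, -0.3947, 0.221]
tcp_rot: [-3.141, 0.0, 0.624]
wrist_force: [0.4, -1.1, 0.0]
gripper_width: 0.999
grasp_force: 0.0
```

play_rows --pt "0 0 3 0" --pt "0 0 6 0" --pt "0 0 9 0" --pt "0 0 11 0" --pt "0 0 11.8 0" --pt "0 0 12 0" --pt "0 0 12 0" --pt "0 0 12 0"

```text
time: 11.93
eef_pos: [0.5312, -0.3959, 0.1037]
tcp_rot: [3.138, -0.0, 0.623]
wrist_force: [0.1, 0.1, -0.1]
gripper_width: 0.997
grasp_force: 0.0
```

play_rows --pt "0 0 0 0" --pt "0 0 0 0" --pt "0 0 0 0" --pt "0 0 0 0" --pt "0 0 0 0" --pt "0 0 0 0" --pt "0 0 0 0" --pt "0 0 0 0" --pt "0 0 0 0" --pt "0 0 0 0" --pt "0 0 0 0" --pt "0 0 0 0" --pt "0 0 0 0" --pt "0 0 0 0" --gripper 255 --squeeze 10

```text
time: 13.1
eef_pos: [0.5302, -0.3948, 0.1015]
tcp_rot: [-3.141, 0.0, 0.623]
wrist_force: [-0.1, 0.5, 1.2]
gripper_width: 0.171
grasp_force: 10.0
```

Run:
```python
from h import *
s=r.state();print(s['eef_pos'],s['tcp_rot'],s['wrist_force'],s['gripper_width']*92,s['joints'])
piv=np.array([.6513,-.3068]);ps=s['tcp_rot'][2];p0=s['eef_pos'][:2]
X=np.array([np.cos(ps),np.sin(ps)]);Y=np.array([X[1],-X[0]])
d=p0-piv;t0=np.degrees(np.arctan2(d[1],d[0]))%360;print('theta',t0,np.linalg.norm(d))
tot=t0-103.2
for a in np.arange(6,tot+8,6):
    t=np.radians(t0-a);q=piv+.15*np.array([np.cos(t),np.sin(t)])-p0
    print(round(a),f'[{100*q@X:.1f}, {100*q@Y:.1f}, 0, {np.radians(a):.2f}]',end=', ')
print(tot)
```

```text
[ 0.53017098 -0.39483775  0.10151163] [-3.14119171e+00  4.18454725e-05  6.22815468e-01] [-0.07693422  0.49793405  1.21365472] 15.732141146380728 [-8.22517734e-01  4.83907554e-01  1.43902357e+00  9.22029214e-06
  1.21906457e+00  1.25459955e-01]
theta 216.01002027233756 0.14974272623488175
6 [0.0, -1.6, 0, 0.10], 12 [0.3, -3.1, 0, 0.21], 18 [0.7, -4.6, 0, 0.31], 24 [1.2, -6.1, 0, 0.42], 30 [1.9, -7.5, 0, 0.52], 36 [2.8, -8.8, 0, 0.63], 42 [3.8, -10.1, 0, 0.73], 48 [4.9, -11.2, 0, 0.84], 54 [6.1, -12.2, 0, 0.94], 60 [7.4, -13.0, 0, 1.05], 66 [8.8, -13.8, 0, 1.15], 72 [10.3, -14.3, 0, 1.26], 78 [11.8, -14.7, 0, 1.36], 84 [13.3, -15.0, 0, 1.47], 90 [14.9, -15.1, 0, 1.57], 96 [16.5, -15.0, 0, 1.68], 102 [18.0, -14.8, 0, 1.78], 108 [19.5, -14.4, 0, 1.88], 114 [21.0, -13.8, 0, 1.99], 120 [22.4, -13.1, 0, 2.09], 112.81002027233755
```

Stub is gripped (15.7 mm opening). Swing along the arc at 3° per row.

play_rows --pt "0 -0.8 0 0.05" --pt "0 -1.6 0 0.1" --pt "0.15 -2.4 0 0.16" --pt "0.3 -3.1 0 0.21" --pt "0.5 -3.9 0 0.26" --pt "0.7 -4.6 0 0.31" --pt "0.95 -5.4 0 0.37" --pt "1.2 -6.1 0 0.42" --pt "1.6 -6.8 0 0.47" --pt "1.9 -7.5 0 0.52" --pt "2.4 -8.2 0 0.58" --pt "2.8 -8.8 0 0.63" --pt "3.3 -9.5 0 0.68" --pt "3.8 -10.1 0 0.73" --pt "4.3 -10.7 0 0.79" --pt "4.9 -11.2 0 0.84" --pt "5.5 -11.7 0 0.89" --pt "6.1 -12.2 0 0.94" --pt "6.1 -12.2 0 0.94"

```text
time: 14.68
eef_pos: [0.5092, -0.2592, 0.1015]
tcp_rot: [-3.141, -0.001, -0.317]
wrist_force: [1.3, 0.6, -1.8]
gripper_width: 0.169
grasp_force: 10.0
```

```bash
cat > arc.py <<'E'
from h import *
s=r.state();print(s['eef_pos'],s['tcp_rot'],s['wrist_force'],s['gripper_width']*92,s['joints'])
piv=np.array([.6513,-.3068]);ps=s['tcp_rot'][2];p0=s['eef_pos'][:2]
X=np.array([np.cos(ps),np.sin(ps)]);Y=np.array([X[1],-X[0]])
d=p0-piv;t0=np.degrees(np.arctan2(d[1],d[0]))%360;print('theta',t0,np.linalg.norm(d))
tot=t0-103.2
for a in np.arange(4,tot+6,4):
    t=np.radians(t0-a);q=piv+.15*np.array([np.cos(t),np.sin(t)])-p0
    print(round(a),f'[{100*q@X:.1f}, {100*q@Y:.1f}, 0, {np.radians(a):.2f}]',end=', ')
print(tot)
E
python3 arc.py
```

```text
[ 0.50916236 -0.25918954  0.1015374 ] [-3.14097801e+00 -6.35413319e-04 -3.17492255e-01] [ 1.30214074  0.62246239 -1.84336201] 15.573554139416295 [-6.82743008e-01  2.71028774e-01  1.71706555e+00  8.76399917e-04
  1.15312452e+00  1.20519003e+00]
theta 161.48119732232874 0.1498995127560538
4 [0.0, -1.0, 0, 0.07], 8 [0.1, -2.1, 0, 0.14], 12 [0.3, -3.1, 0, 0.21], 16 [0.6, -4.1, 0, 0.28], 20 [0.9, -5.1, 0, 0.35], 24 [1.3, -6.1, 0, 0.42], 28 [1.8, -7.0, 0, 0.49], 32 [2.3, -7.9, 0, 0.56], 36 [2.9, -8.8, 0, 0.63], 40 [3.6, -9.6, 0, 0.70], 44 [4.3, -10.4, 0, 0.77], 48 [5.0, -11.1, 0, 0.84], 52 [5.8, -11.8, 0, 0.91], 56 [6.7, -12.4, 0, 0.98], 60 [7.6, -12.9, 0, 1.05], 64 [8.5, -13.4, 0, 1.12], 58.28119732232874
```

play_rows --pt "0 -1.0 0 0.07" --pt "0.1 -2.1 0 0.14" --pt "0.3 -3.1 0 0.21" --pt "0.6 -4.1 0 0.28" --pt "0.9 -5.1 0 0.35" --pt "1.3 -6.1 0 0.42" --pt "1.8 -7.0 0 0.49" --pt "2.3 -7.9 0 0.56" --pt "2.9 -8.8 0 0.63" --pt "3.6 -9.6 0 0.7" --pt "4.3 -10.4 0 0.77" --pt "5.0 -11.1 0 0.84" --pt "5.4 -11.45 0 0.875" --pt "5.8 -11.8 0 0.91" --pt "6.1 -12.0 0 0.93" --pt "6.4 -12.2 0 0.96" --pt "6.4 -12.2 0 0.96" --pt "6.4 -12.2 0 0.96"

```text
time: 16.18
eef_pos: [0.6075, -0.1631, 0.1015]
tcp_rot: [-3.141, 0.003, -1.276]
wrist_force: [-0.6, 5.4, 2.4]
gripper_width: 0.176
grasp_force: 10.0
```

```bash
python3 arc.py
```

```text
[ 0.60751593 -0.16306128  0.10153209] [-3.14128434e+00  2.67540005e-03 -1.27582720e+00] [-0.55816645  5.38063969  2.37093104] 16.193398673291348 [-4.55116738e-01  4.08610068e-01  1.54107299e+00  2.33156763e-03
  1.19350878e+00  2.39064651e+00]
theta 106.94119500834172 0.1502593265278915
4 [0.1, -1.0, 0, 0.07], 8 [0.2, -2.1, 0, 0.14], 3.7411950083417196
```

play_rows --pt "0 -0.2 0 0.015" --pt "0 -0.4 0 0.03" --pt "0 -0.6 0 0.04" --pt "0 -0.8 0 0.05" --pt "0.05 -0.9 0 0.06" --pt "0.1 -1.0 0 0.065" --pt "0.1 -1.1 0 0.065" --pt "0.1 -1.1 0 0.065" --pt "0.1 -1.1 0 0.065"

```text
time: 16.93
eef_pos: [0.6174, -0.1604, 0.1015]
tcp_rot: [3.14, 0.004, -1.341]
wrist_force: [-4.3, 7.3, 4.4]
gripper_width: 0.167
grasp_force: 10.0
```

```bash
python3 arc.py
```

```text
[ 0.61736041 -0.16039743  0.1014854 ] [ 3.13965091  0.00418747 -1.34072103] [-4.33479412  7.28106911  4.35788436] 15.37773383123628 [-4.44321882e-01  4.31392690e-01  1.51069819e+00  2.20525851e-03
  1.20363403e+00  2.46639554e+00]
theta 103.05196600710661 0.1502850845704658
4 [0.1, -1.0, 0, 0.07], -0.1480339928933887
```

play_rows --pt "-0.05 -0.1 0 0" --pt "-0.1 -0.2 0 0" --pt "-0.1 -0.3 0 0" --pt "-0.1 -0.3 0 0" --pt "-0.1 -0.3 0 0" --pt "-0.1 -0.3 0 0"

```text
time: 17.43
eef_pos: [0.6174, -0.1603, 0.1014]
tcp_rot: [3.133, 0.004, -1.341]
wrist_force: [-13.4, 3.0, 9.1]
gripper_width: 0.172
grasp_force: 10.0
```

```bash
python3 arc.py
```

```text
[ 0.6174284  -0.16033492  0.10135426] [ 3.13302661  0.00367585 -1.34088784] [-13.40199621   3.00556169   9.11746492] 15.85532026050366 [-0.4419227   0.4358482   1.50499816 -0.00262387  1.20973983  2.47068368]
theta 103.02134093819778 0.1503306542097806
4 [0.1, -1.0, 0, 0.07], -0.17865906180222169
```

It stalls at the stop (13 N, 103.0°). Open and lift.

play_rows --pt "0 0 0 0" --pt "0 0 0 0" --pt "0 0 0 0" --pt "0 0 0 0" --pt "0 0 0 0" --pt "0 0 0 0" --pt "0 0 -2 0" --pt "0 0 -5 0" --pt "0 0 -8 0" --pt "0 0 -11 0" --pt "0 0 -13 0" --pt "0 0 -13 0" --pt "0 0 -13 0" --pt "0 0 -13 0" --gripper 0

```text
time: 18.6
eef_pos: [0.6204, -0.1601, 0.2298]
tcp_rot: [3.14, 0.002, -1.342]
wrist_force: [0.9, 0.6, -0.5]
gripper_width: 1.002
grasp_force: 0.0
```

Run:
```python
from h import *
s=r.state();print(s['eef_pos'],s['gripper_width'],s['time'])
grab('wrist','w5');grab('side','side5')
a=cv2.imread('pics/w5.png');b=cv2.imread('pics/side5.png')[90:210,250:370]
c=np.zeros((420,800,3),np.uint8);c[:,:400]=cv2.resize(a,(400,420*400//560)) if 0 else cv2.copyMakeBorder(cv2.resize(a,(400,300)),0,120,0,0,0);c[:400,400:]=cv2.resize(b,(400,400),interpolation=3)
cv2.imwrite('pics/fin.png',c)
```

```text
[ 0.62035574 -0.16011222  0.22984146] 1.002056884065453 18.6
```

View pics/fin.png

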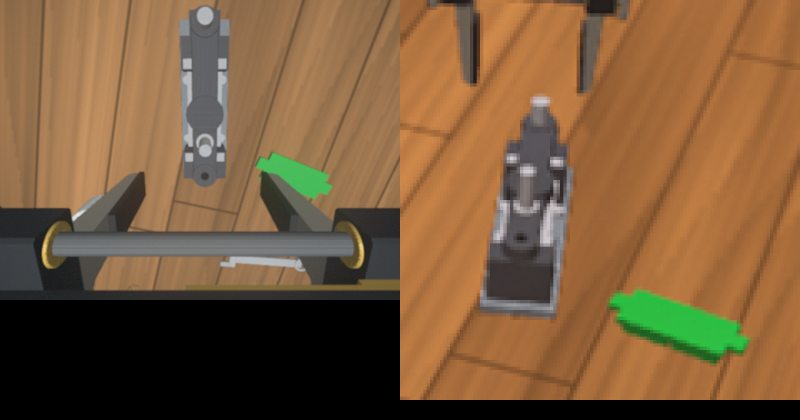

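The caliper lies along the bracket over the seated pad, with the pivot at (205,15) and the stub at (205,148) in line. The gripper is open and clear.

```bash
python3 -c "
from cell import r
print(r.finish_job())"
```

```text
the job is handed in; nothing more can be done
None
```

The new pad sits flat and fully home under its clips, the caliper is closed against its stop, and the job was handed in at about 19 s with the gripper open and clear.

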